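Slow-feed the screw counter

TASK

Start the counter-top screw feeder on slow feed: throw the isolator's handle right over from off to on, then push the pad of the spring-loaded run lever down with the fingertips until the lever is level, its pointer between the two marks, and keep it there. Do not press the run lever before the isolator is on, and never push it on towards its bottom stop, which would dump the whole bowl; leave the other things on the counter where they are. Finish while still holding the lever at level: do not let go.

Things in the scene. Friction and masses are not known exactly. Their poses are not given: they have to be found in the camera images.
- isolator (a joint): rad; isolator handle: 0 = off (leaning 0.6 from vertical towards the end of the box with the ring mark), 1.2 = on (leaning as far the other way, to the end with the bar mark). It is a weighted over-centre handle: about 1.5 to 2 N across the grip bar starts it off its rest; more than about 0.3 past upright (0.6) it drops on to its end by itself, nearer upright it may stay where it is left.
- isolator_bar (a point): middle of the isolator's black grip bar (16 mm thick, 90 mm long, level, along y) on two steel side arms 66 mm apart, 80 mm from the hinge line, 112 mm above the counter at either end of its arc, 126 mm upright. The isolator is a grey box 120 x 56 mm, 58 mm high, on a 140 x 100 mm plate fixed to the counter.
- isolator_hinge (a point): middle of the isolator's hinge line (level, along y), fixed, 46 mm above the counter. Its x axis points the way the bar is thrown from off to on (seen level); z is up.
- run_lever (a joint): rad; spring-loaded run lever: 0 = released (pad end up), 0.35 = level, 0.70 = pad down on its bottom stop (dump). Grows as the pad is pushed down, springs back if let go. The pad needs about 3 N to start, 8 N at level, 12 N at the stop. The pointer is between the two marks from about 0.27 to 0.43.
- lever_pad (a point): middle of the top face of the run lever's round rubber pad (54 mm across), at the end of a flat steel bar. Released it is about 52 mm higher than lever_hinge; with the lever level it is 12 mm higher than lever_hinge and 120 mm from it seen from above. Free space under the pad. The fixed stand's plate (235 x 90 mm) is on a wooden block whose height differs each time (16 to 48 mm).
- lever_hinge (a point): middle of the run lever's hinge line (level, along y), fixed, 85 mm above the wooden block, between grey cheeks 17 mm higher. x points from the pad to the pointer end; z up. 75 mm along x an aluminium plate 88 mm wide reaches 43 mm above the hinge; in its slot the lever's thin tail, the pointer, rises as the pad goes down; black marks lie 7 mm above and below hinge height.
- tape_roll: roll of black electrical tape lying flat, 68 mm across, 19 mm high; origin at the centre of its underside; not to be disturbed
- screw_carton: cardboard screw carton 75 x 50 x 45 mm; origin at the centre of its underside; not to be disturbed
- screwdriver: screwdriver lying on the counter, about 200 mm long; origin in its underside; not to be disturbed
- washer_jar: jar 60 mm across, 80 mm high; origin at the centre of its underside; not to be disturbed
- mug: white mug 76 mm across, 85 mm high; origin at the centre of its underside; not to be disturbed
- calculator: pocket calculator lying flat, 130 x 80 x 15 mm; origin at the centre of its underside; not to be disturbed
- spanner: steel spanner lying on the counter, about 180 mm long; origin in its underside; not to be disturbed
Things that resemble listed ones, but are neither listed nor needed, are in the scene too. What is shaped like the part that bears isolator but orange or yellow is not meant.

How it is judged:
On the way, in this order (a step that is already met when the one before it is completed fails the run):
1. isolator thrown to on, run lever still released (value of joint isolator above 1.1 rad and value of joint run_lever below 0.1 rad), for 0.2 s.
2. run lever pressed by the fingers to the slow-feed range (value of joint isolator above 1.1 rad and value of joint run_lever between 0.27 and 0.43 rad and contact force between the fingers and run_lever above 3 N), for 0.5 s.
At the end, for the whole second after the job is handed in: The isolator's handle is at on (joint above 1.1 of 1.2 rad) and the fingers are pressing the run lever (more than 3 N) at level, 0.35 +- 0.08 rad, through the last second (all of step 2); the arm keeps its last pose, push and grip.
It fails at once if run lever pressed (beyond 0.15 rad) before the isolator is on (value of joint run_lever above 0.15 rad and value of joint isolator below 1 rad).
It fails at once if run lever pushed well past the slow-feed range (beyond 0.55 rad) towards dump (value of joint run_lever above 0.55 rad).
It fails at once if another thing on the counter shifted by more than 30 mm (distance of any of tape_roll, screw_carton, screwdriver, washer_jar, mug, calculator, spanner from where it was at the start of the episode above 0.03 m).
It also fails if it takes over 42 s, if anything falls off the work surface, if the arm or the gripper's body presses on something with over 40 N, if the wrist force passes 120 N, or if a joint passes its speed limit or range.

ROBOT

A 6-joint arm with a two-finger parallel gripper is mounted at the origin on the work surface. World frame = base frame: x ahead of the robot, y to its left, z up, the work surface at z = 0. Lengths are in m, angles in rad, forces in N, time in s.
With the tool pointing down it reaches from about 0.325 to 0.775 m from the base axis. Payload 5.5 kg.
Tool frame: the origin (TCP) lies at the very end of the fingers, on their centre line; the grasp point (between the pads) lies arm.pinch_z behind it (arm.pinch_z is the distance from the TCP to the grasp point, in m); z points along the fingers, y is the line along which they close (so a half turn about z gives the same grasp; the last joint's range is limited). The gripper opens to 88 mm and grips with 3 to 60 N. Pads are 20 mm wide; open, the fingers measure 115 mm over their backs; the gripper's body (75 mm by 178 mm) begins 61 mm behind the grasp point.
Start: joints at [-1.373, 0.091, 1.231, -0, 1.82, -0.057], TCP at [0.151, -0.581, 0.223] pointing down, gripper open.
Joint ranges: [-2.87, 2.87], [-0.86, 2.18], [0.17, 2.46], [-1.51, 4.65], [0.06, 2.69], [-2.65, 2.65]. Speed limits (rad/s): [2.57, 2.57, 3.01, 3.14, 3.14, 3.14].

INTERFACE

Orientations are given as a unit quaternion [w, x, y, z].
In Python, from rig import telemetry, vision, job_done, arm gives the robot as it stands.
- The arm moves only by the tool servo_tool, never from a script. Its argument "targets" is a list that holds one entry, the list of rows, each a list of 6 numbers: the shift along the tool's x, y, z in mm, then the turn, a rotation vector about the tool's x, y, z in rad. A call has 1 to 5 rows; each row is the pose to reach, as a shift and turn from the pose commanded when the call began, along the tool's axes at that moment; what a row does not reach only later rows make up. A row lasts 1/8 s, in which the tool goes at most 62.5 mm and 10.7 degrees, less where a joint would pass 70% of its speed; a pose out of reach is approached as far as the arm can. A call with a gripper value outside its range is refused whole. "fingers" is the closure in counts, from 0 (fully open) to 255 (shut), set as the call begins (left out, the last holds). The fingers move at their own pace and stop on an object; "force" is the grip in N (left out, the last holds). Time passes only in rows, so rows that repeat a pose let the fingers close. It gives the time, the measured TCP pose, the force, the opening and the grip force at its end, in the units of the state.
- telemetry.state(): the state, without advancing time (a new reading comes with each control period).
- vision.capture(name): name is "scene" or "side" or "wrist"; returns a dict with "img" (400x640x3 uint8, red, green, blue), "K" (3x3 intrinsics, pixels), "k1" (the pictures are not rectified: a ray, as slopes to the right and down, at radius r is drawn at 1 + k1 r^2 times it, then the intrinsics apply), "position" and "orientation" of the camera in the world. Camera axes: x right, y down, z forward; pixel columns grow to the right and rows downward; lengths in m; the calibration is good to about 2 mm. A picture is of the moment at which its call begins. There is no depth.
- job_done(): hands the job in; it is judged then, once.
The state is a dict: "clock": time; "joint_positions": joint angles; "joint_vel": joint speeds; "joint_torque": joint torques, N m; "tool_pos": TCP position; "ee_rot": TCP orientation; "force": force on the tool from outside, world axes, zero at the start; "torque": the same for the moment, N m; "width": opening from 0.0 (shut) to 1.0 (fully open); "gripper_force": force on a finger pad.
Only numpy, scipy, OpenCV 4.12 (cv2) and the standard library are available. Lean on these libraries where they do the work, as an engineer would, in place of code of your own. Each camera call takes 0.05 s, during which the arm holds its last target. There are 200 camera calls.

## Working session

There is one attempt and no reset: what is moved stays moved. The work goes in short steps, Python scripts to look and compute and a tool call to move; the robot and the scene stay as the last step left them, time stands still between calls to the robot, and variables do not carry over. Pictures are saved under pics/ and viewed, at most 10 in all, crops included, and the job is handed in when it is done.

Besides the shell and the picture viewer there is one more tool, called after "Request:" as name([rows], argument=value, ...), one row to a line, values as JSON. servo_tool: Moves the arm, as the interface text tells. Its arguments: {"type":"object","properties":{"targets":{"type":"array","items":{"type":"array","items":{"type":"array","items":{"type":"number"}}}},"fingers":{"type":"number"},"force":{"type":"number"}},"required":["targets"]}

```bash
mkdir -p pics; cat > h.py <<'E'
import numpy as np, cv2, json
from scipy.spatial.transform import Rotation as R
def rot(q): return R.from_quat([q[1],q[2],q[3],q[0]]).as_matrix()
def ray(c,u,v):
    K=np.array(c["K"]);x=cv2.undistortPoints(np.array([[[u,v]]],float),K,np.array([c["k1"],0,0,0,0.]))[0,0]
    d=rot(c["orientation"])@np.array([x[0],x[1],1]);return np.array(c["position"]),d/np.linalg.norm(d)
def onz(c,u,v,z):
    p,d=ray(c,u,v);return p+d*(z-p[2])/d[2]
def tri(c1,a,c2,b):
    p,d=ray(c1,*a);q,e=ray(c2,*b);s=np.linalg.lstsq(np.c_[d,-e],q-p,rcond=None)[0]
    x,y=p+d*s[0],q+e*s[1];return (x+y)/2,np.linalg.norm(x-y)
def proj(c,P):
    M=rot(c["orientation"]).T;x=M@(np.array(P)-np.array(c["position"]))
    return cv2.projectPoints(x.reshape(1,1,3),np.zeros(3),np.zeros(3),np.array(c["K"]),np.array([c["k1"],0,0,0,0.]))[0].ravel()
def save(c,n):
    np.save(n+".npy",c,allow_pickle=True)
def load(n): return np.load(n+".npy",allow_pickle=True).item()
E
python3 - <<'E'
from h import *
from rig import telemetry,vision,arm
print(arm.pinch_z,telemetry.state())
for n in("scene","side"):
    c=vision.capture(n);save(c,n);cv2.imwrite(f"pics/{n}0.png",c["img"][...,::-1]);print(n,c["position"],c["K"],c["k1"])
E
```

```text
0.0187 {'clock': 0.0, 'joint_positions': array([-1.37270423e+00,  9.18162183e-02,  1.23185292e+00,  6.06809103e-07,
        1.81981860e+00, -5.67293799e-02]), 'joint_vel': array([ 0.00067976, -0.0006735 , -0.00014572, -0.00017352,  0.00031789,
       -0.00030771]), 'joint_torque': array([-3.00056499e-04, -4.46443605e+01, -4.06446362e+01,  6.98694144e-02,
        2.92796904e-02, -1.19236352e-04]), 'tool_pos': array([ 0.15116611, -0.58033637,  0.22155104]), 'ee_rot': array([-9.45194120e-04,  9.91893772e-01,  1.27066312e-01, -6.66242261e-05]), 'force': array([ 0.13178268,  0.61114448, -0.27625886]), 'torque': array([0.02844642, 0.00814792, 0.02511763]), 'gripper_force': 0.0, 'width': 1.0038944421598046}
scene [1.42609232 0.07819931 0.74262329] [[374.26258634   0.         323.56600898]
 [  0.         374.26258634 198.92824   ]
 [  0.           0.           1.        ]] -0.01715135706664682
side [-0.12675543  0.62598429  0.71877877] [[378.55620299   0.         316.569808  ]
 [  0.         378.55620299 191.68486289]
 [  0.           0.           1.        ]] -0.019308468970355448
```

View pics/scene0.png

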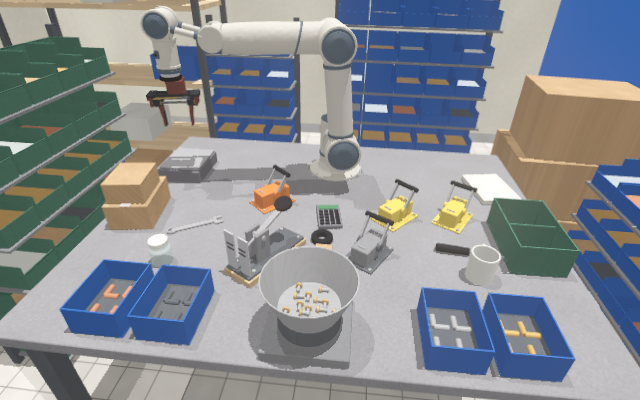

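View pics/side0.png

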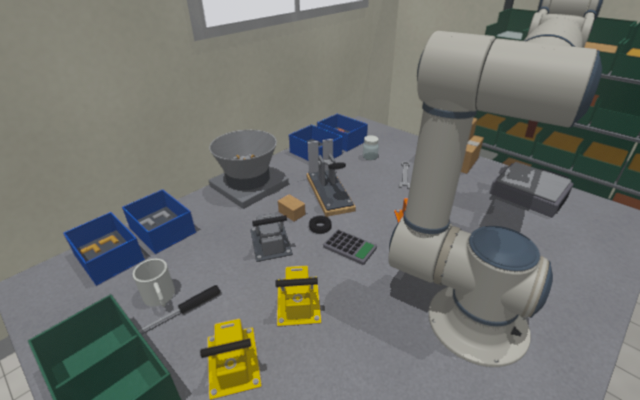

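Candidates for the isolator in the scene image: orange (272,195), yellow (397,208), yellow (455,212) and grey (371,242). I choose the grey one, at (270,238) in the side view. The run lever is at (265,240) in scene and (330,180) in side. Next is one close crop to check this.

```bash
python3 - <<'E'
from h import *
a=load("scene")["img"];b=load("side")["img"]
f=lambda i,x,y,w,h:cv2.resize(i[y:y+h,x:x+w],(400,300),interpolation=cv2.INTER_CUBIC)
# each crop 100x75 -> 4x
im=np.vstack([np.hstack([f(a,325,205,80,60),f(a,215,190,100,100*3//4+15)]),np.hstack([f(b,240,205,60,45),f(b,295,135,80,60+20)])])
im=np.vstack([np.hstack([f(a,325,208,80,60),f(a,215,190,120,90)]),np.hstack([f(b,235,206,80,60),f(b,280,133,108,81)])])
cv2.imwrite("pics/c1.png",im[...,::-1])
E
```

```text
(no output)
```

View pics/c1.png

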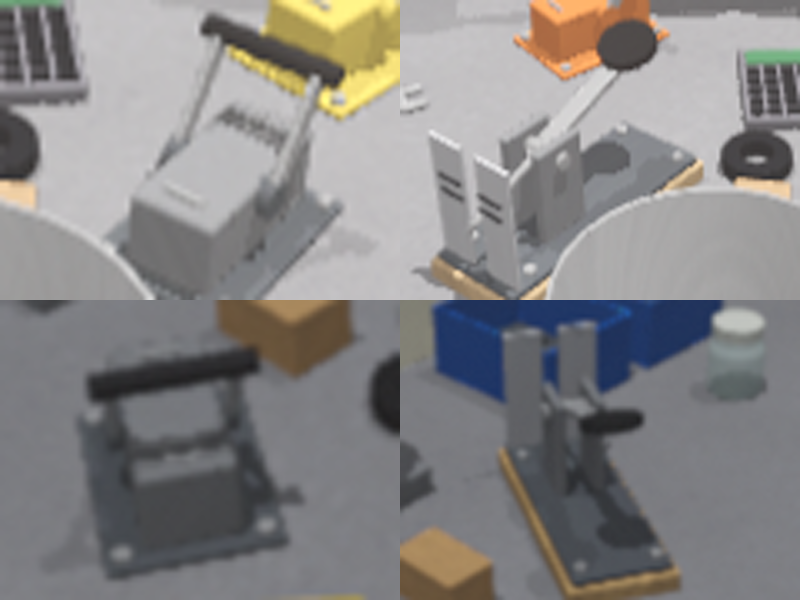

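The crop shows the grey isolator with its bar leaning away from the scene camera. The bar mark on the box is at the near end, so the handle is off. The lever pad is at about (283,203) in scene and (337,166) in side.

```bash
python3 - <<'E'
from h import *
a=load("scene");b=load("side")
S=lambda u,v:(215+(u-400)/3.333,190+v/3.333); D=lambda u,v:(280+(u-400)/3.704,133+(v-300)/3.704)
I=lambda u,v:(325+u/5,208+v/5); J=lambda u,v:(235+u/5,206+(v-300)/5)
# bar: left end in scene= right(?) check pairings
for p in[(I(205,22),J(258,360)),(I(340,77),J(90,388)),(I(205,22),J(90,388)),(I(340,77),J(258,360))]:
    print(tri(a,p[0],b,p[1]))
print("bar@112",onz(a,*I(205,22),.112),onz(a,*I(340,77),.112),onz(b,*J(90,388),.112),onz(b,*J(258,360),.112))
pad,e=tri(a,S(627,45),b,D(612,421));print("pad",pad,e)
bt=pad[2]-.137
print("bt",bt)
for n,p in dict(sl=(500,455),snl=(570,583),snr=(680,570)).items(): print(n,onz(b,*D(*p),bt))
for n,p in dict(l=(430,260),r=(703,165),m=(512,295)).items(): print(n,onz(a,*S(*p),bt))
for n,p in dict(t1=(433,131),t2=(466,147),t3=(475,155),t4=(512,172)).items(): print(n,onz(a,*S(*p),bt+.128))
for n,p in dict(t1=(503,330),t2=(538,330),t3=(560,322),t4=(595,322)).items(): print(n,onz(b,*D(*p),bt+.128))
E
```

```text
(array([0.48343213, 0.12718762, 0.11163981]), np.float64(3.6460583538904216e-05))
(array([0.52929249, 0.20383714, 0.11181726]), np.float64(0.0033421346853375854))
(array([0.52522396, 0.16159363, 0.11892215]), np.float64(0.07984150484380415))
(array([0.48834159, 0.1724137 , 0.10757003]), np.float64(0.08467381061985368))
bar@112 [0.4839867  0.12717482 0.112     ] [0.53075869 0.20521582 0.112     ] [0.52905675 0.20212876 0.112     ] [0.48307174 0.12746185 0.112     ]
pad [ 0.52433976 -0.11683636  0.14912535] 0.0006462201958645892
bt 0.012125348541528691
sl [ 0.71742913 -0.17377066  0.01212535]
snl [ 0.52570276 -0.06787382  0.01212535]
snr [ 0.46951121 -0.14526678  0.01212535]
l [ 0.6682296  -0.26273029  0.01212535]
r [ 0.51134062 -0.05183127  0.01212535]
m [ 0.70025473 -0.18321547  0.01212535]
t1 [ 0.65593401 -0.24851643  0.14012535]
t2 [ 0.67282094 -0.21638505  0.14012535]
t3 [ 0.68179714 -0.20647449  0.14012535]
t4 [ 0.69864608 -0.17249489  0.14012535]
t1 [ 0.72095945 -0.18694572  0.14012535]
t2 [ 0.69690122 -0.20868067  0.14012535]
t3 [ 0.6933057  -0.23448937  0.14012535]
t4 [ 0.66906748 -0.25638523  0.14012535]
```

Request:
servo_tool([
  [[57,-22,-6,0,0,0.159],[114,-45,-12,0,0,0.318],[172,-67,-17,0,0,0.477],[229,-90,-22,0,0,0.636],[286,-112,-27,0,0,0.796]],
], fingers=255, force=30)

```text
clock: 0.72
tool_pos: [0.401, -0.3987, 0.2494]
ee_rot: [-0.0, 0.963, -0.27, -0.0]
force: [0.2, -0.2, -0.1]
width: 0.471
gripper_force: 0.0
```

```bash
cat >> h.py <<'E'
def rel(st,P):
    "tool-axes shift (mm) to world point P, plus tool x yaw"
    M=rot(st["ee_rot"]);return (M.T@(np.array(P)-st["tool_pos"])*1000).round(),np.degrees(np.arctan2(M[1,0],M[0,0])).round(1),M[2].round(3)
E
python3 - <<'E'
from h import *
from rig import telemetry
s=telemetry.state();print(s["clock"],s["tool_pos"],s["joint_positions"],rel(s,(.43,.0,.25)),rel(s,(.472,.186,.25)))
a=load("scene");b=load("side")
S=lambda u,v:(215+(u-400)/3.333,190+v/3.333); D=lambda u,v:(280+(u-400)/3.704,133+(v-300)/3.704)
print(tri(a,S(512,172),b,D(503,330)),tri(a,S(433,131),b,D(595,322)))
E
```

```text
0.725 [ 0.40104568 -0.39865453  0.24937984] [-8.42543290e-01  5.36382801e-03  1.27173882e+00 -4.63519907e-05
  1.86501079e+00  1.27483254e+00] (array([-182., -356.,   -0.]), np.float64(-31.3), array([-0.001, -0.   , -1.   ])) (array([-243., -536.,   -0.]), np.float64(-31.3), array([-0.001, -0.   , -1.   ]))
(array([ 0.70678817, -0.17112539,  0.148794  ]), np.float64(0.0045164467630926675)) (array([ 0.66131871, -0.24681627,  0.14524237]), np.float64(0.002040991789995805))
```

Request:
servo_tool([
  [[-29,-55,0,0,0,0],[-58,-110,0,0,0,0],[-86,-165,0,0,0,0],[-113,-221,0,0,0,0],[-140,-277,0,0,0,0]],
])

```text
clock: 1.35
tool_pos: [0.4221, -0.0887, 0.2493]
ee_rot: [-0.0, 0.964, -0.268, -0.0]
force: [1.1, 0.6, -1.3]
width: 0.003
gripper_force: 0.0
```

Request:
servo_tool([
  [[-22,-54,0,0,0,0],[-42,-108,0,0,0,0],[-64,-160,0,0,0,0],[-84,-212,0,0,0,0],[-103,-259,0,0,0,0]],
])

```text
clock: 1.98
tool_pos: [0.4674, 0.1864, 0.2492]
ee_rot: [0.0, 0.964, -0.267, -0.0]
force: [0.5, -0.7, 0.1]
width: -0.001
gripper_force: 0.0
```

```bash
python3 - <<'E'
from h import *
from rig import telemetry,vision
s=telemetry.state();print(s["clock"],s["tool_pos"],s["joint_positions"],rel(s,(.472,.186,.095)))
c=vision.capture("wrist");save(c,"w1");cv2.imwrite("pics/w1.png",c["img"][...,::-1])
for P in [(.506,.1655,.112),(.484,.127,.112),(.530,.204,.112)]: print(proj(c,P))
E
```

```text
1.975 [0.46743932 0.18642368 0.24919342] [ 3.11915871e-01 -1.61154026e-01  1.43001250e+00 -6.22419778e-05
  1.87321817e+00  2.42328068e+00] (array([  4.,  -2., 154.]), np.float64(-31.0), array([-0.,  0., -1.]))
[324.98702509 148.05140804]
[368.35927214 147.12515952]
[280.59876208 147.32479579]
```

View pics/w1.png

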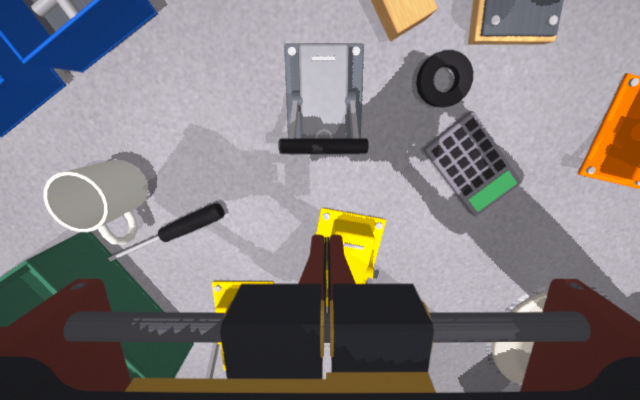

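The wrist view shows the grey isolator's bar from (280,146) to (368,146), as predicted. The ring mark is at the bar end and the bar mark is at the far end. The yellow isolator lies behind it, so I check its bar for clearance.

```bash
python3 - <<'E'
from h import *
b=load("side");a=load("scene")
for p in [(276,284),(318,282)]: print(onz(b,*p,.112))
for p in [(393,181),(417,192)]: print(onz(a,*p,.112))
E
```

```text
[0.33015956 0.29549253 0.112     ]
[0.26932616 0.23046904 0.112     ]
[0.27688975 0.2198176  0.112     ]
[0.3410686  0.29488197 0.112     ]
```

Request:
servo_tool([
  [[2,0,50,0,0,0],[3,0,100,0,0,0],[4,0,140,0,0,0],[4,0,155,0,0,0],[4,0,155,0,0,0]],
])

```text
clock: 2.65
tool_pos: [0.4707, 0.1821, 0.0942]
ee_rot: [0.0, 0.964, -0.267, -0.001]
force: [0.9, -0.6, -1.1]
width: 0.004
gripper_force: 0.0
```

Request:
servo_tool([
  [[12,0,0,0,0,0],[22,0,0,0,0,0],[32,0,0,0,0,0],[42,0,0,0,0,0],[52,0,0,0,0,0]],
])

```text
clock: 3.28
tool_pos: [0.5164, 0.155, 0.0946]
ee_rot: [0.0, 0.964, -0.267, 0.0]
force: [-1.6, 0.8, 0.8]
width: 0.006
gripper_force: 0.7
```

Request:
servo_tool([
  [[10,0,0,0,0,0],[20,0,0,0,0,0],[30,0,0,0,0,0],[40,0,0,0,0,0],[50,0,0,0,0,0]],
])

```text
clock: 3.9
tool_pos: [0.5591, 0.1294, 0.0946]
ee_rot: [0.0, 0.964, -0.267, 0.0]
force: [0.1, -0.2, -0.0]
width: 0.003
gripper_force: 0.0
```

```bash
python3 - <<'E'
from h import *
from rig import telemetry,vision
s=telemetry.state();print(s["clock"],s["tool_pos"],s["force"])
c=vision.capture("scene");d=vision.capture("side")
f=lambda i,x,y,w,h:cv2.resize(i[y:y+h,x:x+w],(400,300),interpolation=cv2.INTER_CUBIC)
cv2.imwrite("pics/c2.png",np.hstack([f(c["img"],310,180,120,90),f(d["img"],220,170,120,90)])[...,::-1])
E
```

```text
3.9 [0.5591299  0.12937231 0.09458593] [ 0.14622524 -0.22298463 -0.04044075]
```

View pics/c2.png

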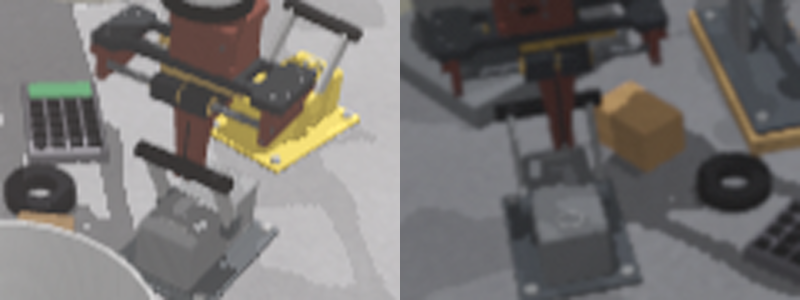

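The bar has gone over and is ahead of the fingers, with ends at scene (351,225) and (380,235).

```bash
python3 - <<'E'
from h import *
a=load("scene");b=load("side")
for z in(.112,.12):
  print((onz(a,351.1,225,z)+onz(a,379.6,235.5,z))/2,(onz(b,220+97/3.333,170+112/3.333,z)+onz(b,220+200/3.333,170+97/3.333,z))/2)
E
```

```text
[0.5737354 0.1249027 0.112    ] [0.58416571 0.11849918 0.112     ]
[0.58454828 0.12431022 0.12      ] [0.57479265 0.12519006 0.12      ]
```

Request:
servo_tool([
  [[4,0,0,0,0,0],[8,0,0,0,0,0],[11,0,0,0,0,0],[13,0,0,0,0,0]],
])

```text
clock: 4.5
tool_pos: [0.5685, 0.1238, 0.0946]
ee_rot: [-0.0, 0.964, -0.267, -0.002]
force: [-9.3, 3.5, 3.4]
width: 0.003
gripper_force: 4.7
```

Request:
servo_tool([
  [[-20,0,0,0,0,0],[-25,0,-50,0,0,0],[-25,0,-110,0,0,0],[-25,0,-155,0,0,0],[-25,0,-155,0,0,0]],
])

```text
clock: 5.12
tool_pos: [0.5496, 0.1363, 0.2552]
ee_rot: [-0.002, 0.964, -0.267, 0.004]
force: [0.9, 0.1, 1.3]
width: 0.008
gripper_force: 0.0
```

```bash
python3 - <<'E'
from h import *
from rig import telemetry,vision
s=telemetry.state();print(s["clock"],s["tool_pos"],rel(s,(.45,-.085,.25)),rel(s,(.518,-.113,.25)))
c=vision.capture("scene");d=vision.capture("side");g=lambda i:cv2.cvtColor(i,cv2.COLOR_RGB2GRAY)
f=lambda i,x,y,w,h:cv2.resize(i[y:y+h,x:x+w],(400,300),interpolation=cv2.INTER_CUBIC)
cv2.imwrite("pics/c3.png",np.hstack([f(c["img"],310,190,120,90),f(d["img"],220,170,120,90)])[...,::-1])
E
```

```text
5.125 [0.54962891 0.13626656 0.25516257] (array([ 29., 241.,   4.]), np.float64(-31.0), array([ 0.007, -0.006, -1.   ])) (array([101., 230.,   4.]), np.float64(-31.0), array([ 0.007, -0.006, -1.   ]))
```

View pics/c3.png

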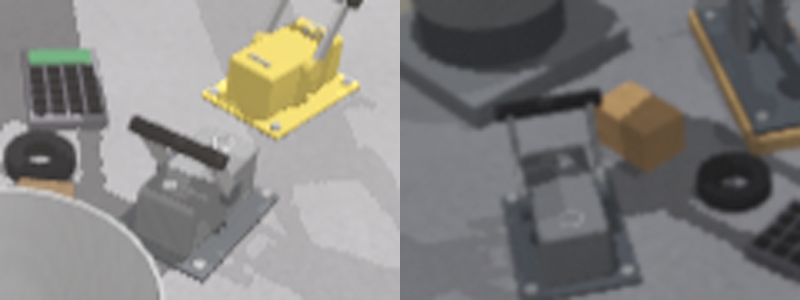

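The handle has stayed over at the bar-mark end with the fingers away. Now I move above the lever pad.

Request:
servo_tool([
  [[18,48,0,0,0,0],[40,96,1,0,0,0],[62,146,2,0,0,0],[84,196,3,0,0,0],[101,230,4,0,0,0]],
])

```text
clock: 5.85
tool_pos: [0.5151, -0.1152, 0.243]
ee_rot: [0.0, 0.963, -0.268, -0.002]
force: [-0.4, 0.7, 0.4]
width: 0.006
gripper_force: 0.0
```

```bash
python3 - <<'E'
from h import *
from rig import telemetry,vision
s=telemetry.state();print(s["clock"],s["tool_pos"],s["force"],rel(s,(.518,-.113,.17)))
c=vision.capture("wrist");save(c,"w2");cv2.imwrite("pics/w2.png",c["img"][...,::-1])
for P in [(.524,-.117,.153),(.524+.093,-.117-.056,.104),(.684,-.209,.147)]: print(proj(c,P))
E
```

```text
5.85 [ 0.51506156 -0.1151763   0.24303849] [-0.44154173  0.6570209   0.42662458] (array([ 2., -3., 73.]), np.float64(-31.1), array([-0.004,  0.001, -1.   ]))
[323.46804015 193.86530635]
[323.43009577  69.8984942 ]
[317.52027969 -48.7138519 ]
```

View pics/w2.png

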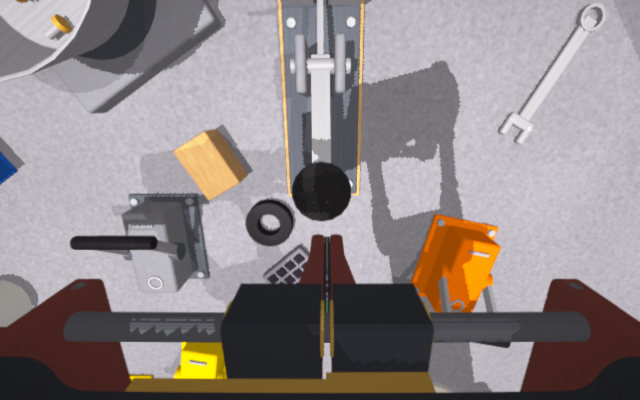

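The wrist view shows the pad at (321,192) and the hinge pin at (320,66), both within a few pixels of the prediction. I descend.

Request:
servo_tool([
  [[2,-2,40,0,0,0],[2,-2,65,0,0,0],[2,-2,75,0,0,0],[2,-2,77,0,0,0],[2,-2,77,0,0,0]],
])

```text
clock: 6.52
tool_pos: [0.5193, -0.1124, 0.1694]
ee_rot: [0.0, 0.964, -0.267, 0.001]
force: [-0.9, -0.0, -0.7]
width: 0.007
gripper_force: 0.0
```

Request:
servo_tool([
  [[0,0,3,0,0,0],[0,0,6,0,0,0],[0,0,9,0,0,0],[0,0,12,0,0,0],[0,0,12,0,0,0]],
])

```text
clock: 7.15
tool_pos: [0.519, -0.1125, 0.1566]
ee_rot: [-0.0, 0.964, -0.267, 0.0]
force: [-0.2, 0.6, 3.5]
width: 0.005
gripper_force: 1.4
```

Request:
servo_tool([
  [[0,0,5,0,0,0],[0,0,10,0,0,0],[0,0,15,0,0,0],[0,0,20,0,0,0],[0,0,24,0,0,0]],
])

```text
clock: 7.78
tool_pos: [0.5187, -0.1123, 0.1323]
ee_rot: [-0.0, 0.964, -0.267, -0.0]
force: [-2.8, 0.7, 4.5]
width: 0.007
gripper_force: 2.7
```

Request:
servo_tool([
  [[0,0,4,0,0,0],[0,0,8,0,0,0],[0,0,11,0,0,0],[0,0,13,0,0,0],[0,0,13,0,0,0]],
])

```text
clock: 8.4
tool_pos: [0.5184, -0.1122, 0.1194]
ee_rot: [-0.0, 0.964, -0.267, -0.001]
force: [-4.9, 1.5, 6.5]
width: 0.008
gripper_force: 3.3
```

```bash
python3 - <<'E'
from h import *
from rig import telemetry,vision
s=telemetry.state();print(s["clock"],s["tool_pos"],s["force"])
c=vision.capture("scene");d=vision.capture("side");save(c,"scene2");save(d,"side2")
f=lambda i,x,y,w,h:cv2.resize(i[y:y+h,x:x+w],(400,400),interpolation=cv2.INTER_CUBIC)
cv2.imwrite("pics/c4.png",np.hstack([f(c["img"],222,220,40,40),f(d["img"],285,120,80,80)])[...,::-1])
E
```

```text
8.4 [ 0.51843441 -0.11216181  0.11940589] [-4.89143921  1.50874651  6.45840108]
```

View pics/c4.png

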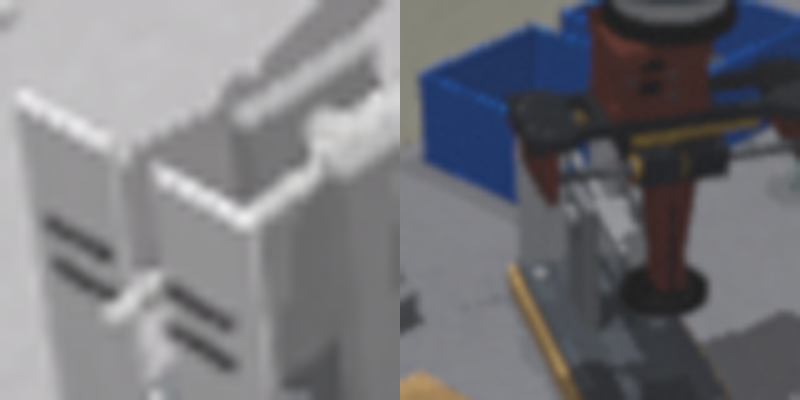

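The pointer tip shows between the marks at crop (137,295), and 6.5 N is slightly below the 8 N expected at level. I go down about 4 mm more.

Request:
servo_tool([
  [[0,0,2,0,0,0],[0,0,4,0,0,0],[0,0,4,0,0,0],[0,0,4,0,0,0],[0,0,4,0,0,0]],
])

```text
clock: 9.12
tool_pos: [0.5184, -0.1121, 0.1158]
ee_rot: [-0.0, 0.964, -0.267, -0.001]
force: [-5.9, 2.2, 7.3]
width: 0.002
gripper_force: 3.8
```

```bash
python3 - <<'E'
from h import *
from rig import telemetry,vision
s=telemetry.state();print(s["clock"],s["tool_pos"],s["force"],s["gripper_force"])
c=vision.capture("scene");d=vision.capture("side")
f=lambda i,x,y,w,h:cv2.resize(i[y:y+h,x:x+w],(400,400),interpolation=cv2.INTER_CUBIC)
cv2.imwrite("pics/c5.png",np.hstack([f(c["img"],222,220,40,40),f(c["img"],240,180,160,80)])[...,::-1])
# expected slot-plane points for hinge heights: project plate front centre at mark heights
t=np.array([.857,-.515,0])
for hz in(.098,.101,.104):
    H=np.array([.524,-.117,0])+t*.1086;H[2]=hz
    pr=lambda dx,dy,dz:((proj(c,H+t*dx+np.array([.515,.857,0])*dy+np.array([0,0,dz]))-[222,220])*10).round()
    print(hz,"tops",pr(.078,-.044,.043),pr(.078,.044,.043),"mid",pr(.078,0,0),"up",pr(.078,0,.007),"lo",pr(.078,0,-.007))
E
```

```text
9.125 [ 0.51840311 -0.1121131   0.11576544] [-5.89126942  2.20713586  7.33892121] 3.759368711616844
0.098 tops [ 14. 102.] [246. 232.] mid [144. 294.] up [142. 274.] lo [147. 314.]
0.101 tops [12. 93.] [245. 223.] mid [143. 285.] up [140. 265.] lo [146. 306.]
0.104 tops [11. 83.] [244. 213.] mid [142. 276.] up [139. 256.] lo [145. 297.]
```

View pics/c5.png

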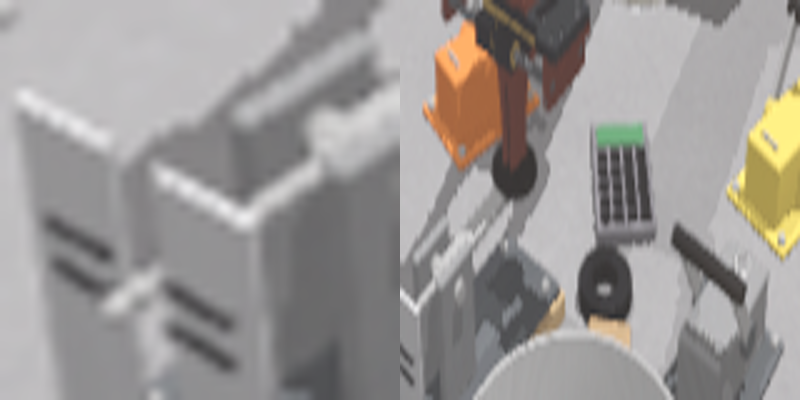

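The plate tops fit a hinge height of about 0.101, so level is at tip z of about 0.113. I go down 2 mm more and hold.

Request:
servo_tool([
  [[0,0,1,0,0,0],[0,0,2,0,0,0],[0,0,2,0,0,0],[0,0,2,0,0,0],[0,0,2,0,0,0]],
])

```text
clock: 9.85
tool_pos: [0.5183, -0.1121, 0.1139]
ee_rot: [-0.0, 0.964, -0.267, -0.001]
force: [-6.4, 2.7, 8.5]
width: 0.005
gripper_force: 4.1
```

Request:
servo_tool([
  [[0,0,0,0,0,0],[0,0,0,0,0,0],[0,0,0,0,0,0],[0,0,0,0,0,0]],
])

```text
clock: 10.35
tool_pos: [0.5183, -0.1121, 0.1139]
ee_rot: [-0.0, 0.964, -0.267, -0.001]
force: [-5.4, 3.0, 7.9]
width: 0.003
gripper_force: 4.1
```

The lever is steady at about 8 N, which is the level force, so I hand in.

```bash
python3 -c "
from rig import job_done
print(job_done())"
```

```text
the job is handed in; nothing more can be done
None
```

I threw the isolator fully to on, then pressed the run lever to about level and handed in at about 10.4 s still holding it: tip 1 mm above my estimate of level, about 8 N. No verdict came back.

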